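# Fish out the lid tray with the pull hook

## Robot

A 6-joint arm with a two-finger parallel gripper is mounted at the origin on the work surface. World frame = base frame: x ahead of the robot, y to its left, z up, the work surface at z = 0. Lengths are in m, angles in degrees, forces in N, time in s.
With the tool pointing down it reaches from about 0.35 to 0.875 m from the base axis. Payload 4.2 kg.
Tool frame: the origin (TCP) lies on the centre line of the jaws, within the pads' length; the fingertips stand 19 mm ahead of it and the grasp point (between the pads) is the TCP; x points along the fingers, y is the direction in which the jaws open and shut, and the axes are right-handed (so a half turn about x gives the same grasp; the last joint's range is limited). The gripper opens to 87 mm and grips with 3 to 60 N. Pads are 19 mm wide; open, the fingers measure 117 mm over their backs; the gripper's body (75 mm by 190 mm) begins 51 mm behind the grasp point.
Start: joints at [-53.996, 22.042, 0.453, 0, -68.411, -14.817], TCP at [0.226, -0.583, 0.242] pointing down, gripper open.
Joint ranges: [-179.83, 179.83], [-69.29, 118.12], [-61.27, 80.66], [-181.25, 117.63], [-171.15, -9.14], [-177.46, 177.46]. Speed limits (degrees/s): [159.86, 159.86, 180, 180, 180, 180].

## Interface

Orientations are given as a 3x3 rotation matrix whose columns are the frame's x, y, z axes.
In Python, from station import r, viewer, job, spotter gives the robot as it stands.
- The arm moves only by the tool play_rows, never from a script. Its argument "commands" is a list of rows, each an object of numbers: "fingers": the gripper command: -1 is fully open, 1 is shut, values between are in proportion; "tx", "ty", "tz": the shift along the tool's x, y, z normalised to -1 to 1, where 1 is 750 mm; "ax", "ay", "az": the turn, a rotation vector about the tool's x, y, z normalised to -1 to 1, where 1 is pi rad. In form: [{"fingers": .., "tx": .., "ty": .., "tz": .., "ax": .., "ay": .., "az": ..}, ...]. A call has 1 to 5 rows; each row is the pose to reach, as a shift and turn from the pose commanded when the call began, along the tool's axes at that moment, turning the shorter way round; what a row does not reach only later rows make up. A row lasts 1/12 s, in which the tool goes at most 41.7 mm and 7.16 degrees, less where a joint would pass 70% of its speed; a pose out of reach is approached as far as the arm can. A call with a number of a shift or a turn outside -1 to 1 is refused whole. A call with a gripper value outside its range is refused whole. The fingers move at their own pace and stop on an object; the grip force is fixed at half the most. Time passes only in rows, so rows that repeat a pose let the fingers close. It gives the time, the measured TCP pose, the force and the opening at its end, in the units of the state.
- r.sense(): the state, without advancing time (a new reading comes with each control period).
- viewer.capture(name): name is "scene" or "top" or "wrist"; returns a dict with "image" (480x640x3 uint8, red, green, blue), "fx", "fy", "cx", "cy" (pixels), "dist" ([k1, k2, p1, p2, k3] as OpenCV has them; the pictures are not rectified), "R" (3x3) and "t" (3): a world point X has camera coordinates R X + t; the wrist camera has in their place "mount" (4x4, takes a point from camera to tool coordinates, whose origin is the TCP and whose axes are the tool frame's). Camera axes: x right, y down, z forward; pixel columns grow to the right and rows downward; lengths in m; the calibration is good to about 2 mm. A picture is of the moment at which its call begins: read the wrist's pose just before it. There is no depth.
- job.finish_job(): hands the job in, once; it reports no verdict.
Trained networks look in a picture, given as the dict that the camera call returned (one of the last four; its "shot" number tells which), for a name from the list of things; names that differ only in an ending like _2 or _b are one class to them, and where a whole thing is asked for, a point or a joint stands for the part that bears it (a point fixed in the world has none). Each returns a list of dicts, best first, with "score" (0 to 1); they miss things now and then, are a little off and sometimes report something else, mostly with a low value. They report only what shows in the picture. A call takes as long as a camera call. They do not tell look-alikes from the thing itself.
- spotter.find_in(name, picture): "uv" ([column, row] in pixels, amid what is visible of it).
- spotter.silhouettes(name, picture): "region" (480x640 bool, what is visible of it) and "uv" ([column, row] in pixels, amid what is visible of it).
The state is a dict: "time_s": time; "joints": joint angles; "joint_velocities": joint speeds; "effort": joint torques, N m; "tcp_pos": TCP position; "ee_rot": TCP orientation; "wrist_force": force on the tool from outside, world axes, zero at the start; "moment": the same for the moment, N m; "gripper_width": opening from 0.0 (shut) to 1.0 (fully open).
Only numpy, scipy, OpenCV 4.12 (cv2) and the standard library are available. Lean on these libraries where they do the work, as an engineer would, in place of code of your own. Each camera call takes 0.05 s, during which the arm holds its last target. There are 200 camera calls.

## Task

The lid tray has slid back under the ledge of the steel lid rack, out of reach of fingers. Take the wooden-handled pull hook, reach it under the ledge, feel for the loop on the front of the tray, catch it and gently draw the tray all the way out; then unhook and lay the hook down flat on the bare counter, clear of the rack and tray. Keep the gripper itself off the rack and tray, and leave the other things on the counter where they are.

Things in the scene. Friction and masses are not known exactly. Their poses are not given: they have to be found in the camera images.
- rack: Low steel lid rack fixed to the counter, 220 deep (x) x 280 wide (y), roof 4 thick, its underside 85 above the counter; closed at sides and back, open at the front (its own -x, towards the robot). Origin: on the counter under its middle. A flap stands raised on the rear edge of the roof (top 182 high). It carries the tray and the tray's loop. Open space inside between the sides: 272.
- ledge (a point): Middle of the front lower edge of the rack's roof, the ledge (rack frame x -110, y 0, z 85 mm); axes as the rack's. The front panel of the tray starts 65 to 85 mm behind this edge.
- tray (a joint): How far the steel lid tray is drawn out of the rack towards the rack's own -x, m: 0 fully in, 0.13 at its end stop. It starts between 0 and 0.02, slides with about 3 N of friction and stays where it is left. Its flat front panel is 250 wide and reaches from 6 to 81 above the counter; a pull loop is clamped to it (see panel). Handle tray, loop and rack with less than 15 N.
- panel (a point): Middle of the tray's front panel face, 42 above the counter, rack x = -25 mm - joint; rack axes. The loop is clamped on this face at an UNKNOWN place 45 right to 45 left of here, hidden: 6 mm round bar, edge-on to the robot, its opening looking sideways (rack y); front bar upright, centred 34 off the face; clear opening 28 deep x 34 high, centred 17 off the face, 42 high. Its foot on the panel is 16 wide.
- hook: Pull hook lying flat on the counter, 0.2 kg: wooden handle 100 long x 20 wide x 26 high (its own x -55 to 45, y -10 to 10, z 0 to 26 mm), then a 7 mm round steel rod along +x, level, 13 above the underside. Origin: underside of the handle, 55 ahead of its rear end. Balance point about x = 5.
- hook_bend (a point): Centre of the wire at the hook's bend (hook frame x 180, y 0, z 13 mm): here the rod turns 90 degrees, level, to the hook's own +y (left) and runs 26 mm before the small barb.
- hook_tip (a point): Centre of the wire at the very tip, a small barb turned back from (180, 26) to hook frame x 174, y 31, z 13 mm.
- container: Bystander: round glass container, 110 across, 75 high, origin under its centre.
- lid_pink: Bystander: pink silicone lid, 116 across, lying on the glass container, origin under its centre.
- mug: Bystander: white mug, 80 across, 90 high, origin under its centre.
- spoon: Bystander: wooden spoon, 240 long, lying beside the hook about 90 mm to the hook's own right (-y), roughly parallel; origin under its middle.
- plate: Bystander: flat steel lunch plate, 190 across, 12 high, origin under its centre.
- jar: Bystander: small glass jar with steel cap, 56 across, 75 high, standing on the rack's roof; origin under its centre.
Not all that is in view belongs to the job. What is shaped like the hook but black or orange is not meant.

How it is judged (in metres and radians):
On the way, in this order (a step that is already met when the one before it is completed fails the run):
1. the hook is lifted off the counter (height (world z) of hook above 0.015 m), for 0.2 s.
2. the tray is drawn out to within 12 mm of its stop (value of joint tray above 0.118 m), for 0.2 s.
At the end, for the whole second after the job is handed in: The tray is drawn out at least 115 mm of its 130 mm travel, and the hook lies released, flat (within 7 degrees, underside within 8 mm of the counter) and at rest, touching neither rack nor tray (value of joint tray above 0.115 m and height (world z) of hook below 0.008 m and angle between hook's own z axis and vertical below 0.12 rad and contact force between hook and rack below 0.1 N and contact force between hook and the fingers below 0.1 N and linear speed of hook below 0.02 m/s and angular speed of hook below 0.2 rad/s).
It fails at once if the hook presses or pulls on the rack, tray or loop with more than 15 N (contact force between hook and rack above 15 N).
It fails at once if the gripper touches the rack, tray or loop (contact force between any of the fingers, the arm and rack above 1 N).
It fails at once if the hook is let go of more than 40 mm above the counter (height (world z) of hook above 0.04 m and contact force between hook and the fingers below 0.05 N and contact force between hook and rack below 0.05 N).
It fails at once if a bystander is moved by more than 30 mm (distance of any of container, lid_pink, mug, spoon, plate, jar from where it was at the start of the episode above 0.03 m).
It also fails if it takes over 61 s, if anything falls off the work surface, if the arm or the gripper's body presses on something with over 40 N, if the wrist force passes 120 N, or if a joint passes its speed limit or range.

## Working session

There is one attempt and no reset: what is moved stays moved. The work goes in short steps, Python scripts to look and compute and a tool call to move; the robot and the scene stay as the last step left them, time stands still between calls to the robot, and variables do not carry over. Pictures are saved under pics/ and viewed, about 8 in all and at most 12, crops included, and the job is handed in when it is done.

Besides the shell and the picture viewer there is one more tool, called after ">>>" as a command line: name --argument value ..., lists and objects as JSON in quotes. play_rows: Moves the arm, as the interface text tells. Its arguments: {"type":"object","properties":{"commands":{"type":"array"}},"required":["commands"]}

```bash
mkdir -p pics; ls; python3 - <<'E'
from station import r,viewer,job,spotter
import cv2,numpy as np
s=r.sense();print(s)
for n in ["top","scene"]:
    p=viewer.capture(n)
    cv2.imwrite(f"pics/{n}1.png",cv2.cvtColor(p["image"],cv2.COLOR_RGB2BGR))
    print(n,p["fx"],p["cx"],p["cy"],p["dist"],np.round(p["R"],3).tolist(),p["t"])
    for o in ["rack","hook","spoon","mug","plate","container","jar"]:
        print(o,[(np.round(d["uv"]),round(d["score"],2)) for d in spotter.find_in(o,p)][:4])
E
```

```text
pics
{'time_s': 0.0, 'joints': array([-5.39963739e+01,  2.20908769e+01,  3.78796168e-01, -2.80669953e-02,
       -6.84116181e+01, -1.48146650e+01]), 'joint_velocities': array([ 0.01869439, -0.0210643 ,  0.04335462, -0.03259286,  0.08127178,
       -0.06728093]), 'effort': array([-1.78013179e-03, -3.90669358e+01,  1.87404048e+01,  4.22018632e+00,
        1.08005651e-02, -1.97847949e-04]), 'tcp_pos': array([ 0.22569103, -0.58221725,  0.24045402]), 'ee_rot': array([[-9.00597171e-04, -3.61275428e-01,  9.32458714e-01],
       [ 2.01427307e-03,  9.32456545e-01,  3.61276533e-01],
       [-9.99997566e-01,  2.20359110e-03, -1.12060360e-04]]), 'wrist_force': array([-0.002804  ,  0.84911648,  0.13223858]), 'moment': array([-0.05009311, -0.02140625, -0.01154713]), 'gripper_width': 1.0007800391675614}
top 601.607120116048 323.6237924061344 237.91530452755205 [-0.06953128  0.          0.          0.          0.        ] [[0.023, -1.0, 0.006], [-0.991, -0.024, -0.13], [0.13, -0.003, -0.991]] [0.01705895 0.56503807 2.02958029]
rack [(array([313., 162.]), 0.9)]
hook [(array([235., 270.]), 0.71), (arr
[... 162 characters left out ...]
ray([210., 220.]), 0.57)]
container [(array([189., 292.]), 0.44)]
jar [(array([337., 179.]), 0.66)]
scene 435.0610443090988 315.28354021269234 239.8819696545863 [-0.06839974  0.          0.          0.          0.        ] [[0.068, 0.998, 0.017], [0.644, -0.031, -0.764], [-0.762, 0.063, -0.645]] [-0.0598789  -0.28219375  1.59629165]
rack [(array([350., 328.]), 0.89)]
hook [(array([231., 246.]), 0.96), (array([151., 214.]), 0.76), (array([200., 315.]), 0.74)]
spoon [(array([229., 226.]), 0.64)]
mug [(array([416., 223.]), 0.58)]
plate [(array([472., 276.]), 0.82), (array([477., 220.]), 0.18)]
container [(array([478., 219.]), 0.93)]
jar [(array([307., 292.]), 0.97), (array([233., 224.]), 0.48)]
```

```bash
python3 - <<'E'
import cv2,numpy as np
a=cv2.imread("pics/top1.png")
cv2.imwrite("pics/topc.png",cv2.resize(a[90:360,130:490],(800,600),interpolation=cv2.INTER_CUBIC))
E
```

```text
(no output)
```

View pics/topc.png

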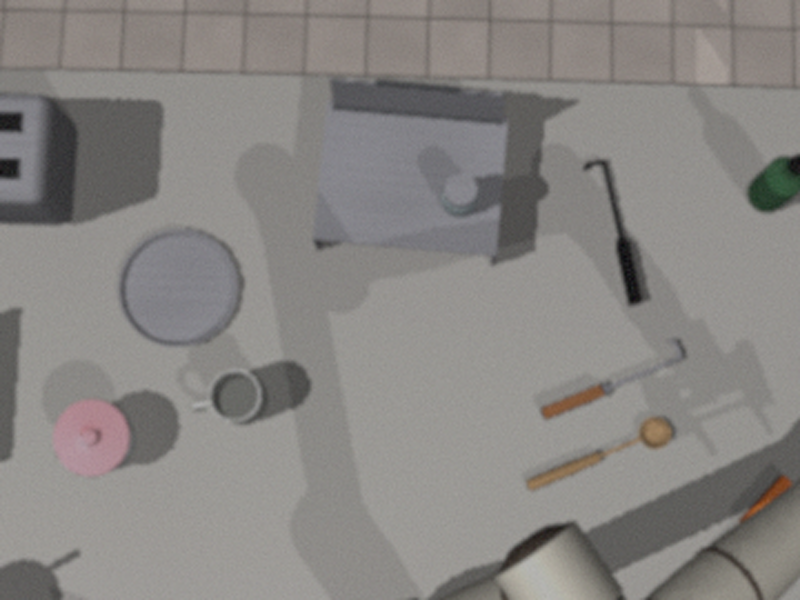

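View pics/scene1.png

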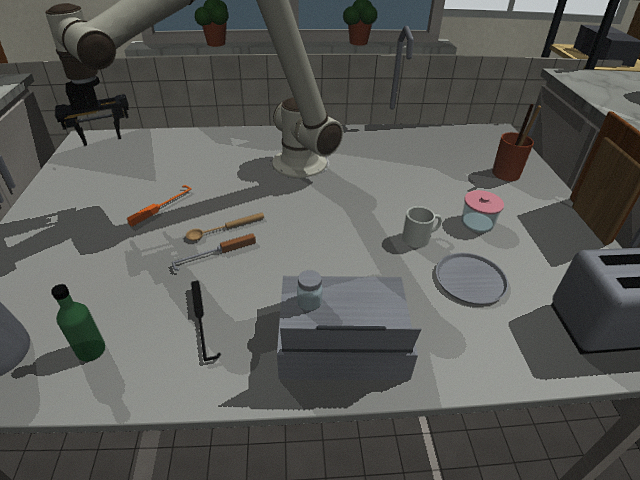

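The hook meant is the brown-handled one: top crop (575,400), scene (237,243). It has a wooden handle, a steel rod and the spoon on its right. The black hook at scene (200,315) and the orange one at (160,205) are look-alikes. Next I measure the rack and the hook.

```bash
cat > h.py <<'E'
import cv2,numpy as np
from scipy.spatial.transform import Rotation as Ro
def K(p): return np.array([[p["fx"],0,p["cx"]],[0,p["fy"],p["cy"]],[0,0,1.]])
def ext(p,s=None):
    if "R" in p: return np.array(p["R"]),np.array(p["t"])
    M=np.array(p["mount"]);T=np.eye(4);T[:3,:3]=s["ee_rot"];T[:3,3]=s["tcp_pos"]
    C=np.linalg.inv(T@M);return C[:3,:3],C[:3,3]
def proj(p,X,s=None):
    R,t=ext(p,s);return cv2.projectPoints(np.asarray(X,float).reshape(-1,3),cv2.Rodrigues(R)[0],t,K(p),np.array(p["dist"]))[0].reshape(-1,2)
def back(p,uv,z,s=None):
    R,t=ext(p,s);n=cv2.undistortPoints(np.array(uv,float).reshape(-1,1,2),K(p),np.array(p["dist"])).reshape(-1,2)
    d=np.c_[n,np.ones(len(n))]@R;c=-R.T@t;return c+d*((z-c[2])/d[:,2])[:,None]
def place(X,x,y,a):
    c,s=np.cos(a),np.sin(a);X=np.asarray(X,float);return np.c_[x+c*X[:,0]-s*X[:,1],y+s*X[:,0]+c*X[:,1],X[:,2]]
def box(x0,x1,y0,y1,z0,z1): return np.array([[x,y,z] for x in(x0,x1) for y in(y0,y1) for z in(z0,z1)])
def ras(p,parts,s=None):
    m=np.zeros((960*2,1280*2),np.uint8)
    for P in parts:
        uv=proj(p,P,s); cv2.fillConvexPoly(m,cv2.convexHull(np.round((uv+.5)*4*16).astype(np.int32)),255,shift=4)
    return cv2.resize(m,(640,480),interpolation=cv2.INTER_AREA)/255.
E
python3 - <<'E'
from station import r,viewer,job,spotter
from h import *
from scipy.optimize import minimize
ps=[viewer.capture(n) for n in("top","scene")]
def fit(ms,parts,x0,name):
    def c(v):
        e=0
        for p,m in zip(ps,ms):
            q=ras(p,[place(P,v[0],v[1],v[2]) for P in parts]); e+=np.abs(q-m).sum()/m.sum()
        return e
    o=minimize(c,x0,method="Nelder-Mead",options=dict(initial_simplex=np.array([x0]+[np.array(x0)+d for d in np.diag([.02,.02,.1])]),xatol=1e-4,fatol=1e-4))
    print(name,o.x[:2],np.degrees(o.x[2]),o.fun);return o.x
ms=[spotter.silhouettes("rack",p)[0]["region"].astype(float) for p in ps]
c=back(ps[0],[[313,162]],.05)[0]
R=fit(ms,[box(-.11,.11,-.14,.14,0,.089),box(.105,.11,-.14,.14,.089,.182)],[c[0],c[1],0],"rack")
hm=[]
for p,(u,v) in zip(ps,[(389,269),(237,243)]):
    I=p["image"].astype(int); b=(I[...,0]-I[...,2]>45)&(I[...,0]-I[...,1]>20)
    n,l,st,ce=cv2.connectedComponentsWithStats(b.astype(np.uint8))
    i=min(range(1,n),key=lambda k:np.hypot(*(ce[k]-(u,v)))+ (100 if st[k,4]<40 else 0)); print(ce[i],st[i]); hm.append((l==i).astype(float))
c=back(ps[0],[[389,269]],.013)[0]
H=fit(hm,[box(-.055,.045,-.01,.01,0,.026)],[c[0],c[1],np.radians(-70)],"hook")
sc=[I["image"].copy() for I in ps]
out=[]
for p,im,(x,y,w,h) in zip(ps,sc,[(250,110,220,200),(140,200,290,190)]):
    im=cv2.resize(im[y:y+h,x:x+w],None,fx=2.7,fy=2.7,interpolation=cv2.INTER_CUBIC)
    def dr(X,col):
        for q in proj(p,X): cv2.circle(im,tuple(np.int32((q-[x,y]+.5)*2.7)),2,col,-1)
    dr(place(box(-.11,.11,-.14,.14,0,.089),*R),(255,0,0)); dr(place(box(.11,.11,-.14,.14,.182,.182),*R),(0,255,0))
    dr(place([[-.055,0,.026],[.045,0,.026],[.18,0,.013],[.174,.031,.013]],*H),(0,0,255))
    out.append(cv2.copyMakeBorder(im,0,max(0,545-im.shape[0]),0,0,cv2.BORDER_CONSTANT)[:545])
o=np.hstack(out);o=cv2.resize(o,None,fx=800/o.shape[1],fy=800/o.shape[1],interpolation=cv2.INTER_AREA)
cv2.imwrite("pics/fit.png",o[...,::-1])
E
```

```text
rack [0.79609401 0.0675889 ] -3.2946062088337675 0.26437008799741346
[387.4789916  270.34453782] [374 264  27  14 119]
[237.05       239.69285714] [221 234  34  13 140]
hook [ 0.45982139 -0.19534139] -64.8547951095074 2.6200098863074643
```

View pics/fit.png

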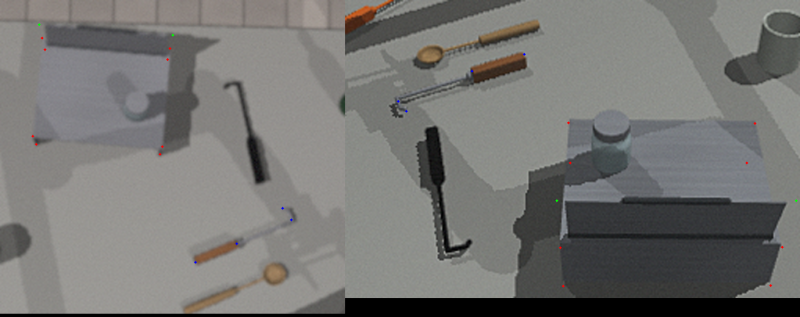

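Rack is at about (0.796, 0.068) with yaw -3.3°, and its overlay fits well. The hook's handle is at about (0.46, -0.195); its yaw will be refined with the wrist camera. I move over it.

```bash
cat > go.py <<'E'
import sys,numpy as np
from station import r
from scipy.spatial.transform import Rotation as Ro
# target x y z, tool-y angle deg, tool down -> command numbers from the present pose
def rel(x,y,z,a,s=None):
    s=s or r.sense();R=np.array(s["ee_rot"]);a=np.radians(a)
    Y=np.array([np.cos(a),np.sin(a),0]);X=np.array([0,0,-1.]);T=np.c_[X,Y,np.cross(X,Y)]
    d=R.T@(np.array([x,y,z])-s["tcp_pos"])/.75; w=Ro.from_matrix(R.T@T).as_rotvec()/np.pi
    print("t",np.round(d,4),"a",np.round(w,4),"tool y deg",round(np.degrees(np.arctan2(R[1,1],R[0,1])),1),"j",np.round(s["joints"],0))
if __name__=="__main__": rel(*map(float,sys.argv[1:]))
E
python3 - <<'E'
from station import r,viewer
p=viewer.capture("wrist");import numpy as np;print(np.round(p["mount"],3),p["fx"])
from go import rel
for a in(23,203): rel(.42,-.19,.26,a)
E
```

```text
[[ 0.001 -0.3    0.954 -0.143]
 [ 1.    -0.    -0.001 -0.   ]
 [ 0.001  0.954  0.3   -0.083]
 [ 0.     0.     0.     1.   ]] 356.462090541694
t [-0.0246  0.3947  0.4306] a [0.4899 0.     0.    ] tool y deg 111.2 j [-54.  22.   0.   0. -68. -15.]
t [-0.0246  0.3947  0.4306] a [-0.5101 -0.      0.    ] tool y deg 111.2 j [-54.  22.   0.   0. -68. -15.]
```

>>> play_rows --commands '[{"fingers": -1, "tx": -0.025, "ty": 0.395, "tz": 0.43, "ax": 0.49, "ay": 0, "az": 0}, {"fingers": -1, "tx": -0.025, "ty": 0.395, "tz": 0.43, "ax": 0.49, "ay": 0, "az": 0}, {"fingers": -1, "tx": -0.025, "ty": 0.395, "tz": 0.43, "ax": 0.49, "ay": 0, "az": 0}, {"fingers": -1, "tx": -0.025, "ty": 0.395, "tz": 0.43, "ax": 0.49, "ay": 0, "az": 0}, {"fingers": -1, "tx": -0.025, "ty": 0.395, "tz": 0.43, "ax": 0.49, "ay": 0, "az": 0}]'

```text
time_s: 1.47
tcp_pos: [0.3121, -0.4082, 0.2501]
ee_rot: [[0.0, 0.213, 0.977], [-0.0, 0.977, -0.213], [-1.0, -0.0, 0.0]]
wrist_force: [1.1, 0.9, 0.8]
gripper_width: 1.0
```

```bash
python3 go.py .42 -.19 .26 23
```

```text
t [-0.0132  0.315   0.0784] a [ 3.038e-01  1.000e-04 -0.000e+00] tool y deg 77.7 j [-34.  11. -14.   0. -65. -68.]
```

>>> play_rows --commands '[{"fingers": -1, "tx": -0.013, "ty": 0.315, "tz": 0.078, "ax": 0.304, "ay": 0, "az": 0}, {"fingers": -1, "tx": -0.013, "ty": 0.315, "tz": 0.078, "ax": 0.304, "ay": 0, "az": 0}, {"fingers": -1, "tx": -0.013, "ty": 0.315, "tz": 0.078, "ax": 0.304, "ay": 0, "az": 0}, {"fingers": -1, "tx": -0.013, "ty": 0.315, "tz": 0.078, "ax": 0.304, "ay": 0, "az": 0}, {"fingers": -1, "tx": -0.013, "ty": 0.315, "tz": 0.078, "ax": 0.304, "ay": 0, "az": 0}]'

```text
time_s: 1.88
tcp_pos: [0.3902, -0.2491, 0.2575]
ee_rot: [[0.001, 0.678, 0.735], [-0.0, 0.735, -0.678], [-1.0, 0.0, 0.001]]
wrist_force: [2.4, -0.7, -0.1]
gripper_width: 0.999
```

```bash
python3 go.py .42 -.19 .26 23
```

```text
t [-0.0033  0.0848 -0.0242] a [ 0.135   0.0003 -0.0002] tool y deg 47.3 j [ -12.    5.  -20.    0.  -65. -120.]
```

>>> play_rows --commands '[{"fingers": -1, "tx": -0.003, "ty": 0.085, "tz": -0.024, "ax": 0.135, "ay": 0, "az": 0}, {"fingers": -1, "tx": -0.003, "ty": 0.085, "tz": -0.024, "ax": 0.135, "ay": 0, "az": 0}, {"fingers": -1, "tx": -0.003, "ty": 0.085, "tz": -0.024, "ax": 0.135, "ay": 0, "az": 0}, {"fingers": -1, "tx": -0.003, "ty": 0.085, "tz": -0.024, "ax": 0.135, "ay": 0, "az": 0}, {"fingers": -1, "tx": -0.003, "ty": 0.085, "tz": -0.024, "ax": 0.135, "ay": 0, "az": 0}]'

```text
time_s: 2.3
tcp_pos: [0.4198, -0.1908, 0.2595]
ee_rot: [[0.001, 0.918, 0.396], [-0.0, 0.396, -0.918], [-1.0, 0.0, 0.0]]
wrist_force: [-0.5, -0.2, 0.1]
gripper_width: 0.999
```

```bash
python3 - <<'E'
from station import r,viewer,spotter
from h import *
s=r.sense();p=viewer.capture("wrist");print(s["tcp_pos"],s["joints"].round())
I=p["image"].copy()
H=(.4598,-.1953,np.radians(-65))
S=spotter.silhouettes("hook",p)
for d in S: print(d["uv"],d["score"],d["region"].sum())
np.savez("w1.npz",**{k:p[k] for k in("image","fx","fy","cx","cy","dist","mount")},tcp_pos=s["tcp_pos"],ee_rot=s["ee_rot"],reg=S[0]["region"])
for q in proj(p,place([[-.055,0,.026],[.045,0,.026],[.18,0,.013],[.18,.026,.013],[.174,.031,.013]],*H),s): cv2.circle(I,tuple(np.int32(q)),3,(0,0,255),-1)
cv2.imwrite("pics/w1.png",I[...,::-1])
E
```

```text
[ 0.41977955 -0.19077504  0.25953497] [  -4.    5.  -20.    0.  -65. -153.]
[78.8, 275.9] 0.95 413
[348.9, 229.8] 0.78 2120
```

View pics/w1.png

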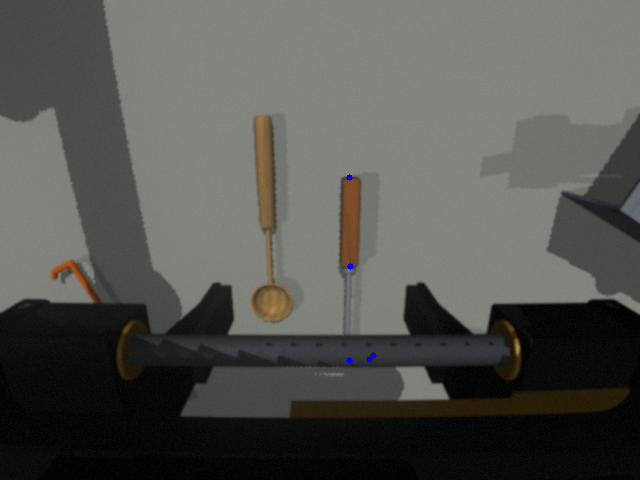

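The view shows the brown-handled hook, handle (350,177)–(350,267) and rod below it, with the spoon at left and the orange look-alike at (75,270). I fit the hook's pose from this view.

```bash
python3 - <<'E'
from h import *
from go import rel
from scipy.optimize import minimize
p=dict(np.load("w1.npz"));s=p
I=p["image"].astype(int);b=((I[...,0]-I[...,2]>40)&(I[...,0]-I[...,1]>20)).astype(np.uint8)
n,l,st,ce=cv2.connectedComponentsWithStats(b);i=min(range(1,n),key=lambda k:np.hypot(*(ce[k]-(350,222)))+(1e3 if st[k,4]<50 else 0));m=(l==i).astype(float);print(st[i])
c=lambda v:np.abs(ras(p,[place(box(-.055,.045,-.01,.01,0,.026),v[0],v[1],v[2])],s)-m).sum()/m.sum()
x0=np.array([.4598,-.1953,np.radians(-65)])
o=minimize(c,x0,method="Nelder-Mead",options=dict(initial_simplex=[x0]+[x0+d for d in np.diag([.01,.01,.05])]))
print(o.x,np.degrees(o.x[2]),o.fun)
# rod centre line, rows 280..325: darkest/brightest offset
g=I.sum(2)[280:326,335:365];bg=np.median(g,1,keepdims=True);w=np.abs(g-bg);w[w<40]=0
u=(w*np.arange(335,365)).sum(1)/np.maximum(w.sum(1),1);uv=np.c_[u,np.arange(280,326)]
P=back(p,uv[w.sum(1)>0],.013,s);d=np.polyfit(P[:,1],P[:,0],1);print("rod yaw",np.degrees(np.arctan2(-1,-d[0])),P[0],P[-1])
a=o.x[2];g=o.x[:2]+.006*np.array([np.cos(a),np.sin(a)]);print(g)
E
```

```text
[ 341  178   19   89 1508]
[ 0.46115259 -0.19830491 -1.1318124 ] -64.84807387336811 0.20283715608259217
rod yaw -66.33248584101634 [ 0.48589756 -0.25753493  0.013     ] [ 0.51035547 -0.31309115  0.013     ]
[ 0.46370271 -0.20373602]
```

```bash
python3 go.py .4636 -.2038 .12 23.8;python3 go.py .4636 -.2038 .023 23.8
```

```text
t [0.1859 0.0475 0.0385] a [-0.002   0.0001 -0.0001] tool y deg 23.4 j [  -4.    5.  -20.    0.  -65. -152.]
t [0.3153 0.0475 0.0385] a [-0.002   0.0001 -0.0001] tool y deg 23.4 j [  -4.    5.  -20.    0.  -65. -152.]
```

>>> play_rows --commands '[{"fingers": -1, "tx": 0.05, "ty": 0.03, "tz": 0.025, "ax": -0.002, "ay": 0, "az": 0}, {"fingers": -1, "tx": 0.1, "ty": 0.0475, "tz": 0.0385, "ax": -0.002, "ay": 0, "az": 0}, {"fingers": -1, "tx": 0.15, "ty": 0.0475, "tz": 0.0385, "ax": -0.002, "ay": 0, "az": 0}, {"fingers": -1, "tx": 0.19, "ty": 0.0475, "tz": 0.0385, "ax": -0.002, "ay": 0, "az": 0}, {"fingers": -1, "tx": 0.2, "ty": 0.0475, "tz": 0.0385, "ax": -0.002, "ay": 0, "az": 0}]'

```text
time_s: 2.82
tcp_pos: [0.4599, -0.2038, 0.1042]
ee_rot: [[-0.011, 0.916, 0.401], [0.002, 0.401, -0.916], [-1.0, -0.009, -0.006]]
wrist_force: [-1.5, 0.4, 0.0]
gripper_width: 0.997
```

```bash
python3 go.py .4636 -.2038 .023 23.8
```

```text
t [0.1082 0.0055 0.0026] a [-0.001  -0.002   0.0028] tool y deg 23.6 j [  -5.   19.  -27.   -0.  -45. -151.]
```

>>> play_rows --commands '[{"fingers": -1, "tx": 0.04, "ty": 0.0, "tz": 0.0, "ax": 0, "ay": 0, "az": 0}, {"fingers": -1, "tx": 0.08, "ty": 0.0, "tz": 0, "ax": 0, "ay": 0, "az": 0}, {"fingers": -1, "tx": 0.095, "ty": 0.0, "tz": 0.0, "ax": 0, "ay": 0, "az": 0}, {"fingers": -1, "tx": 0.1, "ty": 0.0, "tz": 0.0, "ax": 0, "ay": 0, "az": 0}, {"fingers": -1, "tx": 0.1, "ty": 0.0, "tz": 0.0, "ax": 0, "ay": 0, "az": 0}]'

```text
time_s: 3.23
tcp_pos: [0.4639, -0.2043, 0.0346]
ee_rot: [[-0.0, 0.916, 0.402], [-0.0, 0.402, -0.916], [-1.0, -0.0, 0.0]]
wrist_force: [-0.2, -0.3, 0.7]
gripper_width: 1.0
```

```bash
python3 go.py .4636 -.2038 .023 23.8
```

```text
t [ 0.0155 -0.0001 -0.0009] a [-0.0005  0.0001  0.0001] tool y deg 23.7 j [  -5.   26.  -30.    0.  -34. -151.]
```

Down 11.5 mm, then close.

>>> play_rows --commands '[{"fingers": -1, "tx": 0.0155, "ty": 0, "tz": 0, "ax": 0, "ay": 0, "az": 0}, {"fingers": -1, "tx": 0.0155, "ty": 0, "tz": 0, "ax": 0, "ay": 0, "az": 0}, {"fingers": 1, "tx": 0.0155, "ty": 0, "tz": 0, "ax": 0, "ay": 0, "az": 0}, {"fingers": 1, "tx": 0.0155, "ty": 0, "tz": 0, "ax": 0, "ay": 0, "az": 0}, {"fingers": 1, "tx": 0.0155, "ty": 0, "tz": 0, "ax": 0, "ay": 0, "az": 0}]'

```text
time_s: 3.65
tcp_pos: [0.4644, -0.2041, 0.0239]
ee_rot: [[0.002, 0.916, 0.402], [-0.0, 0.402, -0.916], [-1.0, 0.002, 0.001]]
wrist_force: [0.1, -0.3, 0.6]
gripper_width: 0.849
```

>>> play_rows --commands '[{"fingers": 1, "tx": 0, "ty": 0, "tz": 0, "ax": 0, "ay": 0, "az": 0}, {"fingers": 1, "tx": 0, "ty": 0, "tz": 0, "ax": 0, "ay": 0, "az": 0}, {"fingers": 1, "tx": 0, "ty": 0, "tz": 0, "ax": 0, "ay": 0, "az": 0}, {"fingers": 1, "tx": 0, "ty": 0, "tz": 0, "ax": 0, "ay": 0, "az": 0}, {"fingers": 1, "tx": 0, "ty": 0, "tz": 0, "ax": 0, "ay": 0, "az": 0}]'

```text
time_s: 4.07
tcp_pos: [0.4636, -0.2039, 0.0227]
ee_rot: [[0.0, 0.916, 0.401], [-0.0, 0.401, -0.916], [-1.0, 0.0, 0.0]]
wrist_force: [1.0, 0.0, 0.2]
gripper_width: 0.477
```

>>> play_rows --commands '[{"fingers": 1, "tx": 0, "ty": 0, "tz": 0, "ax": 0, "ay": 0, "az": 0}, {"fingers": 1, "tx": 0, "ty": 0, "tz": 0, "ax": 0, "ay": 0, "az": 0}, {"fingers": 1, "tx": 0, "ty": 0, "tz": 0, "ax": 0, "ay": 0, "az": 0}, {"fingers": 1, "tx": 0, "ty": 0, "tz": 0, "ax": 0, "ay": 0, "az": 0}, {"fingers": 1, "tx": 0, "ty": 0, "tz": 0, "ax": 0, "ay": 0, "az": 0}]'

```text
time_s: 4.48
tcp_pos: [0.4636, -0.2039, 0.0226]
ee_rot: [[0.0, 0.916, 0.401], [-0.0, 0.401, -0.916], [-1.0, 0.0, 0.0]]
wrist_force: [-0.3, 0.2, -0.6]
gripper_width: 0.227
```

>>> play_rows --commands '[{"fingers": 1, "tx": 0, "ty": 0, "tz": 0, "ax": 0, "ay": 0, "az": 0}, {"fingers": 1, "tx": 0, "ty": 0, "tz": 0, "ax": 0, "ay": 0, "az": 0}, {"fingers": 1, "tx": -0.013, "ty": 0, "tz": 0, "ax": 0, "ay": 0, "az": 0}, {"fingers": 1, "tx": -0.026, "ty": 0, "tz": 0, "ax": 0, "ay": 0, "az": 0}, {"fingers": 1, "tx": -0.04, "ty": 0, "tz": 0, "ax": 0, "ay": 0, "az": 0}]'

```text
time_s: 4.9
tcp_pos: [0.4633, -0.2039, 0.0535]
ee_rot: [[-0.001, 0.916, 0.401], [0.0, 0.401, -0.916], [-1.0, -0.001, -0.0]]
wrist_force: [-0.4, -0.8, -2.0]
gripper_width: 0.226
```

```bash
python3 - <<'E'
import numpy as np
from go import rel
R=np.array([.7961,.0676]);a=np.radians(-3.3);c,s=np.cos(a),np.sin(a);M=np.array([[c,-s],[s,c]])
# grip at hook x=6mm; bend at 174mm ahead of TCP
for bx,by in[(-.160,-.095),(-.06,-.095)]:
    t=R+M@[bx-.174,by];print(t);rel(t[0],t[1],.052,86.7)
E
```

```text
[ 0.45718525 -0.00801609]
t [ 0.002   0.0973 -0.2425] a [-3.502e-01 -2.000e-04  1.000e-04] tool y deg 23.7 j [  -5.   24.  -29.   -0.  -37. -151.]
[ 0.55701943 -0.01377249]
t [ 0.0019  0.2162 -0.182 ] a [-3.502e-01 -2.000e-04  1.000e-04] tool y deg 23.7 j [  -5.   24.  -29.   -0.  -37. -151.]
```

>>> play_rows --commands '[{"fingers": 1, "tx": -0.03, "ty": 0.01, "tz": -0.05, "ax": -0.035, "ay": 0, "az": 0}, {"fingers": 1, "tx": -0.049, "ty": 0.02, "tz": -0.1, "ax": -0.07, "ay": 0, "az": 0}, {"fingers": 1, "tx": -0.049, "ty": 0.03, "tz": -0.15, "ax": -0.105, "ay": 0, "az": 0}, {"fingers": 1, "tx": -0.049, "ty": 0.035, "tz": -0.19, "ax": -0.14, "ay": 0, "az": 0}, {"fingers": 1, "tx": -0.049, "ty": 0.04, "tz": -0.22, "ax": -0.175, "ay": 0, "az": 0}]'

```text
time_s: 5.32
tcp_pos: [0.424, -0.0389, 0.0908]
ee_rot: [[0.002, 0.566, 0.824], [0.001, 0.824, -0.566], [-1.0, 0.002, 0.001]]
wrist_force: [0.6, 0.3, -3.1]
gripper_width: 0.228
```

```bash
python3 go.py .42 -.006 .08 86.7
```

```text
t [ 0.0144  0.0331 -0.0292] a [-0.1731  0.0004 -0.0004] tool y deg 55.5 j [  17.   14.  -38.   -0.  -38. -141.]
```

>>> play_rows --commands '[{"fingers": 1, "tx": 0.004, "ty": 0.01, "tz": -0.008, "ax": -0.035, "ay": 0, "az": 0}, {"fingers": 1, "tx": 0.008, "ty": 0.02, "tz": -0.016, "ax": -0.07, "ay": 0, "az": 0}, {"fingers": 1, "tx": 0.014, "ty": 0.03, "tz": -0.029, "ax": -0.105, "ay": 0, "az": 0}, {"fingers": 1, "tx": 0.014, "ty": 0.033, "tz": -0.029, "ax": -0.14, "ay": 0, "az": 0}, {"fingers": 1, "tx": 0.014, "ty": 0.033, "tz": -0.029, "ax": -0.173, "ay": 0, "az": 0}]'

```text
time_s: 5.73
tcp_pos: [0.4212, -0.0072, 0.0797]
ee_rot: [[0.001, 0.057, 0.998], [0.0, 0.998, -0.057], [-1.0, 0.0, 0.001]]
wrist_force: [0.2, -0.0, -1.0]
gripper_width: 0.227
```

>>> play_rows --commands '[{"fingers": 1, "tx": 0, "ty": 0, "tz": 0, "ax": 0, "ay": 0, "az": 0}, {"fingers": 1, "tx": 0, "ty": 0, "tz": 0, "ax": 0, "ay": 0, "az": 0}, {"fingers": 1, "tx": 0, "ty": 0, "tz": 0, "ax": 0, "ay": 0, "az": 0}]'

```text
time_s: 5.98
tcp_pos: [0.4212, -0.0081, 0.0794]
ee_rot: [[0.001, 0.067, 0.998], [0.0, 0.998, -0.067], [-1.0, 0.0, 0.001]]
wrist_force: [0.6, 0.3, -1.6]
gripper_width: 0.226
```

```bash
python3 - <<'E'
from station import r,viewer,spotter
from h import *
from go import rel
s=r.sense();print(s["tcp_pos"].round(4),s["wrist_force"],s["moment"])
t=s["tcp_pos"]
Rk=(.7961,.0676,np.radians(-3.3))
cr=[]
for n,(x,y) in [("top",(270,120)),("scene",(230,150))]:
    p=viewer.capture(n)
    I=cv2.resize(p["image"][y:y+180,x:x+160],None,fx=2.5,fy=2.5,interpolation=cv2.INTER_CUBIC)
    def d(X,c):
        for q in proj(p,X): cv2.circle(I,tuple(np.int32((q-[x,y]+.5)*2.5)),2,c,-1)
    d(place(np.array([[-.006-.055,0,.003],[.039,0,.003],[.174,0,-.010],[.168,.031,-.010]])+[0,0,t[2]],t[0],t[1],Rk[2]),(0,0,255))
    d(place(box(-.11,-.11,-.14,.14,0.089,.089),*Rk),(255,0,0));d(place(box(-.11,-.11,-.14,.14,0.0,.0),*Rk),(0,255,0))
    cr.append(I)
cv2.imwrite("pics/ins.png",np.hstack(cr)[...,::-1])
rel(.457,-.008,.052,86.7)
E
```

```text
[ 0.4212 -0.0081  0.0794] [ 0.60017545  0.25612619 -1.59132354] [-0.01970361 -0.07003857 -0.05325761]
t [0.0363 0.0034 0.0477] a [-0.0028  0.0001 -0.0001] tool y deg 86.2 j [  21.   14.  -39.   -0.  -36. -115.]
```

View pics/ins.png

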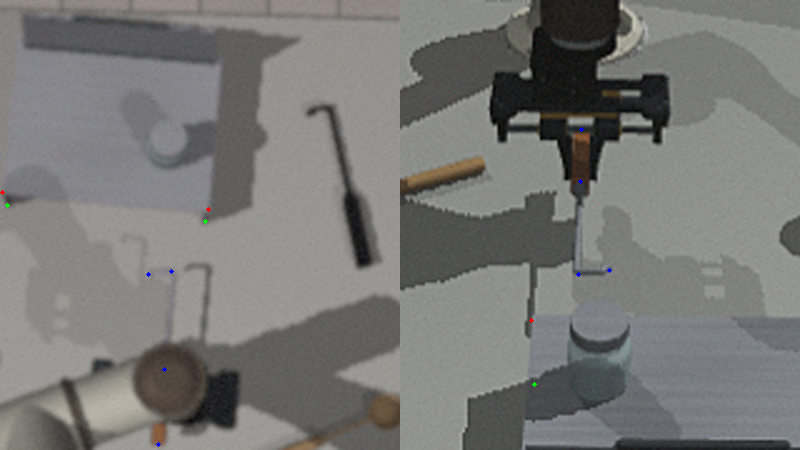

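Overlay and hook agree in both views (top bend (175,268), scene bend (578,273)), to within about 4 mm. I lower it to loop height and go in under the ledge, to the right of the loop's possible range.

>>> play_rows --commands '[{"fingers": 1, "tx": 0.018, "ty": -0.003, "tz": 0.015, "ax": -0.003, "ay": 0, "az": 0}, {"fingers": 1, "tx": 0.036, "ty": -0.003, "tz": 0.03, "ax": -0.003, "ay": 0, "az": 0}, {"fingers": 1, "tx": 0.036, "ty": -0.003, "tz": 0.045, "ax": -0.003, "ay": 0, "az": 0}, {"fingers": 1, "tx": 0.036, "ty": -0.003, "tz": 0.048, "ax": -0.003, "ay": 0, "az": 0}, {"fingers": 1, "tx": 0.036, "ty": -0.003, "tz": 0.048, "ax": -0.003, "ay": 0, "az": 0}]'

```text
time_s: 6.5
tcp_pos: [0.4575, -0.0126, 0.0519]
ee_rot: [[0.0, 0.056, 0.998], [0.0, 0.998, -0.056], [-1.0, 0.0, 0.0]]
wrist_force: [-0.8, 0.1, -2.9]
gripper_width: 0.23
```

>>> play_rows --commands '[{"fingers": 1, "tx": 0, "ty": 0, "tz": 0.025, "ax": 0, "ay": 0, "az": 0}, {"fingers": 1, "tx": 0, "ty": 0, "tz": 0.05, "ax": 0, "ay": 0, "az": 0}, {"fingers": 1, "tx": 0, "ty": 0, "tz": 0.075, "ax": 0, "ay": 0, "az": 0}, {"fingers": 1, "tx": 0, "ty": 0, "tz": 0.1, "ax": 0, "ay": 0, "az": 0}, {"fingers": 1, "tx": 0, "ty": 0, "tz": 0.12, "ax": 0, "ay": 0, "az": 0}]'

```text
time_s: 6.92
tcp_pos: [0.5475, -0.0175, 0.0524]
ee_rot: [[0.001, 0.056, 0.998], [0.0, 0.998, -0.056], [-1.0, 0.0, 0.001]]
wrist_force: [0.8, -0.8, -1.9]
gripper_width: 0.226
```

```bash
cat > st.py <<'E'
from station import r
import numpy as np
s=r.sense();a=np.radians(-3.3);M=np.array([[np.cos(a),-np.sin(a)],[np.sin(a),np.cos(a)]])
b=M.T@(s["tcp_pos"][:2]-[.7961,.0676])+[.174,0]
R=s["ee_rot"];print("bend in rack mm",(b*1e3).round(1),"z",s["tcp_pos"][2].round(4),"F rack",(M.T@s["wrist_force"][:2]).round(2),s["wrist_force"][2].round(2),"mz",s["moment"].round(3),"tooly",np.degrees(np.arctan2(R[1,1],R[0,1])).round(2))
E
python3 st.py
```

```text
bend in rack mm [-69.3 -99.3] z 0.0524 F rack [ 0.87 -0.71] -1.86 mz [ 0.031 -0.046 -0.02 ] tooly 86.81
```

>>> play_rows --commands '[{"fingers": 1, "tx": 0, "ty": 0, "tz": 0.004, "ax": 0, "ay": 0, "az": 0}, {"fingers": 1, "tx": 0, "ty": 0, "tz": 0.008, "ax": 0, "ay": 0, "az": 0}, {"fingers": 1, "tx": 0, "ty": 0, "tz": 0.012, "ax": 0, "ay": 0, "az": 0}, {"fingers": 1, "tx": 0, "ty": 0, "tz": 0.016, "ax": 0, "ay": 0, "az": 0}, {"fingers": 1, "tx": 0, "ty": 0, "tz": 0.02, "ax": 0, "ay": 0, "az": 0}]'

```text
time_s: 7.33
tcp_pos: [0.5611, -0.0184, 0.0521]
ee_rot: [[-0.001, 0.055, 0.998], [0.0, 0.998, -0.055], [-1.0, -0.0, -0.001]]
wrist_force: [0.0, 0.0, -1.0]
gripper_width: 0.222
```

>>> play_rows --commands '[{"fingers": 1, "tx": 0, "ty": 0, "tz": 0.003, "ax": 0, "ay": 0, "az": 0}, {"fingers": 1, "tx": 0, "ty": 0, "tz": 0.003, "ax": 0, "ay": 0, "az": 0}]'

```text
time_s: 7.5
tcp_pos: [0.5643, -0.0184, 0.0521]
ee_rot: [[0.001, 0.055, 0.998], [0.0, 0.998, -0.055], [-1.0, 0.0, 0.001]]
wrist_force: [-0.2, -0.8, -2.7]
gripper_width: 0.233
```

```bash
python3 st.py
```

```text
bend in rack mm [-52.5 -99.2] z 0.0521 F rack [-0.2  -0.78] -2.75 mz [-0.013  0.024  0.054] tooly 86.85
```

>>> play_rows --commands '[{"fingers": 1, "tx": 0, "ty": 0, "tz": 0.0027, "ax": 0, "ay": 0, "az": 0}, {"fingers": 1, "tx": 0, "ty": 0, "tz": 0.0054, "ax": 0, "ay": 0, "az": 0}, {"fingers": 1, "tx": 0, "ty": 0, "tz": 0.008, "ax": 0, "ay": 0, "az": 0}, {"fingers": 1, "tx": 0, "ty": 0, "tz": 0.008, "ax": 0, "ay": 0, "az": 0}]'

```text
time_s: 7.83
tcp_pos: [0.5705, -0.0188, 0.052]
ee_rot: [[0.001, 0.055, 0.998], [0.0, 0.998, -0.055], [-1.0, 0.0, 0.001]]
wrist_force: [0.6, 0.7, -2.1]
gripper_width: 0.223
```

```bash
python3 st.py
```

```text
bend in rack mm [-46.3 -99.2] z 0.052 F rack [0.6  0.75] -2.1 mz [-0.021 -0.077 -0.027] tooly 86.85
```

>>> play_rows --commands '[{"fingers": 1, "tx": 0, "ty": 0, "tz": 0.0027, "ax": 0, "ay": 0, "az": 0}, {"fingers": 1, "tx": 0, "ty": 0, "tz": 0.0054, "ax": 0, "ay": 0, "az": 0}, {"fingers": 1, "tx": 0, "ty": 0, "tz": 0.0067, "ax": 0, "ay": 0, "az": 0}, {"fingers": 1, "tx": 0, "ty": 0, "tz": 0.0067, "ax": 0, "ay": 0, "az": 0}]'

```text
time_s: 8.17
tcp_pos: [0.5753, -0.0191, 0.0519]
ee_rot: [[0.0, 0.055, 0.998], [0.0, 0.998, -0.055], [-1.0, 0.0, 0.0]]
wrist_force: [-0.5, 0.3, -1.9]
gripper_width: 0.225
```

```bash
python3 st.py
```

```text
bend in rack mm [-41.4 -99.3] z 0.0519 F rack [-0.56  0.3 ] -1.88 mz [-0.011 -0.021  0.044] tooly 86.84
```

>>> play_rows --commands '[{"fingers": 1, "tx": 0, "ty": 0, "tz": 0.0027, "ax": 0, "ay": 0, "az": 0}, {"fingers": 1, "tx": 0, "ty": 0, "tz": 0.0054, "ax": 0, "ay": 0, "az": 0}, {"fingers": 1, "tx": 0, "ty": 0, "tz": 0.0067, "ax": 0, "ay": 0, "az": 0}, {"fingers": 1, "tx": 0, "ty": 0, "tz": 0.0067, "ax": 0, "ay": 0, "az": 0}]'

```text
time_s: 8.5
tcp_pos: [0.5794, -0.0195, 0.0516]
ee_rot: [[-0.002, 0.055, 0.998], [-0.0, 0.998, -0.055], [-1.0, -0.0, -0.002]]
wrist_force: [-1.9, 0.4, -1.7]
gripper_width: 0.227
```

```bash
python3 st.py
```

```text
bend in rack mm [-37.3 -99.4] z 0.0516 F rack [-1.95  0.33] -1.74 mz [ 0.053  0.644 -0.014] tooly 86.83
```

Contact with the panel: the moment jumped to 0.64 N·m and Fx to -2 N. The face is at rack x ≈ -34, so the joint is about 9 mm out. I back off 11 mm and sweep left.

>>> play_rows --commands '[{"fingers": 1, "tx": 0, "ty": 0, "tz": -0.008, "ax": 0, "ay": 0, "az": 0}, {"fingers": 1, "tx": 0, "ty": 0, "tz": -0.0155, "ax": 0, "ay": 0, "az": 0}, {"fingers": 1, "tx": 0, "ty": 0.013, "tz": -0.0155, "ax": 0, "ay": 0, "az": 0}, {"fingers": 1, "tx": 0, "ty": 0.027, "tz": -0.0155, "ax": 0, "ay": 0, "az": 0}, {"fingers": 1, "tx": 0, "ty": 0.04, "tz": -0.0155, "ax": 0, "ay": 0, "az": 0}]'

```text
time_s: 8.92
tcp_pos: [0.5706, 0.0125, 0.0523]
ee_rot: [[0.002, 0.055, 0.999], [0.0, 0.999, -0.055], [-1.0, 0.0, 0.002]]
wrist_force: [0.4, -0.2, -2.5]
gripper_width: 0.23
```

```bash
python3 st.py
```

```text
bend in rack mm [-47.9 -68. ] z 0.0523 F rack [ 0.38 -0.14] -2.49 mz [-0.002 -0.071 -0.035] tooly 86.86
```

>>> play_rows --commands '[{"fingers": 1, "tx": 0, "ty": 0.004, "tz": 0, "ax": 0, "ay": 0, "az": 0}, {"fingers": 1, "tx": 0, "ty": 0.008, "tz": 0, "ax": 0, "ay": 0, "az": 0}, {"fingers": 1, "tx": 0, "ty": 0.012, "tz": 0, "ax": 0, "ay": 0, "az": 0}, {"fingers": 1, "tx": 0, "ty": 0.012, "tz": 0, "ax": 0, "ay": 0, "az": 0}]'

```text
time_s: 9.25
tcp_pos: [0.5707, 0.0209, 0.0519]
ee_rot: [[0.0, 0.054, 0.999], [0.0, 0.999, -0.054], [-1.0, 0.0, 0.0]]
wrist_force: [-1.0, 0.8, -2.1]
gripper_width: 0.226
```

```bash
python3 st.py
```

```text
bend in rack mm [-48.3 -59.6] z 0.0519 F rack [-1.08  0.7 ] -2.11 mz [-0.044 -0.068  0.008] tooly 86.89
```

Free so far. I sweep on in 10 mm calls.

>>> play_rows --commands '[{"fingers": 1, "tx": 0, "ty": 0.004, "tz": 0, "ax": 0, "ay": 0, "az": 0}, {"fingers": 1, "tx": 0, "ty": 0.008, "tz": 0, "ax": 0, "ay": 0, "az": 0}, {"fingers": 1, "tx": 0, "ty": 0.012, "tz": 0, "ax": 0, "ay": 0, "az": 0}, {"fingers": 1, "tx": 0, "ty": 0.013, "tz": 0, "ax": 0, "ay": 0, "az": 0}]'

```text
time_s: 9.58
tcp_pos: [0.5712, 0.0303, 0.052]
ee_rot: [[0.0, 0.055, 0.998], [0.0, 0.998, -0.055], [-1.0, 0.0, 0.0]]
wrist_force: [0.5, -0.3, -1.6]
gripper_width: 0.23
```

```bash
python3 st.py
```

```text
bend in rack mm [-48.3 -50.2] z 0.052 F rack [ 0.48 -0.25] -1.64 mz [-0.024 -0.054  0.015] tooly 86.85
```

>>> play_rows --commands '[{"fingers": 1, "tx": 0, "ty": 0.004, "tz": 0, "ax": 0, "ay": 0, "az": 0}, {"fingers": 1, "tx": 0, "ty": 0.008, "tz": 0, "ax": 0, "ay": 0, "az": 0}, {"fingers": 1, "tx": 0, "ty": 0.012, "tz": 0, "ax": 0, "ay": 0, "az": 0}, {"fingers": 1, "tx": 0, "ty": 0.013, "tz": 0, "ax": 0, "ay": 0, "az": 0}]'

```text
time_s: 9.92
tcp_pos: [0.5717, 0.0402, 0.052]
ee_rot: [[0.0, 0.055, 0.999], [0.0, 0.999, -0.055], [-1.0, 0.0, 0.0]]
wrist_force: [0.0, 0.6, -2.9]
gripper_width: 0.228
```

```bash
python3 st.py
```

```text
bend in rack mm [-48.4 -40.3] z 0.052 F rack [-0.03  0.55] -2.88 mz [-0.046 -0.095  0.025] tooly 86.87
```

>>> play_rows --commands '[{"fingers": 1, "tx": 0, "ty": 0.004, "tz": 0, "ax": 0, "ay": 0, "az": 0}, {"fingers": 1, "tx": 0, "ty": 0.008, "tz": 0, "ax": 0, "ay": 0, "az": 0}, {"fingers": 1, "tx": 0, "ty": 0.012, "tz": 0, "ax": 0, "ay": 0, "az": 0}, {"fingers": 1, "tx": 0, "ty": 0.013, "tz": 0, "ax": 0, "ay": 0, "az": 0}]'

```text
time_s: 10.25
tcp_pos: [0.5718, 0.0488, 0.0518]
ee_rot: [[-0.001, 0.058, 0.998], [-0.001, 0.998, -0.058], [-1.0, -0.001, -0.001]]
wrist_force: [1.2, -5.8, -2.2]
gripper_width: 0.23
```

```bash
python3 st.py
```

```text
bend in rack mm [-48.9 -31.7] z 0.0518 F rack [ 1.51 -5.74] -2.25 mz [-1.685 -0.28  -0.78 ] tooly 86.69
```

The rod met the loop's front bar from the right: Fy -5.7 N, with a lever of about 0.14 m, so it's the rod and not the tip. I ease 3 mm and begin the pull.

>>> play_rows --commands '[{"fingers": 1, "tx": 0, "ty": -0.004, "tz": 0, "ax": 0, "ay": 0, "az": 0}, {"fingers": 1, "tx": 0, "ty": -0.004, "tz": -0.006, "ax": 0, "ay": 0, "az": 0}, {"fingers": 1, "tx": 0, "ty": -0.004, "tz": -0.012, "ax": 0, "ay": 0, "az": 0}, {"fingers": 1, "tx": 0, "ty": -0.004, "tz": -0.016, "ax": 0, "ay": 0, "az": 0}, {"fingers": 1, "tx": 0, "ty": -0.004, "tz": -0.02, "ax": 0, "ay": 0, "az": 0}]'

```text
time_s: 10.67
tcp_pos: [0.5574, 0.0474, 0.0523]
ee_rot: [[0.002, 0.055, 0.998], [0.0, 0.998, -0.055], [-1.0, 0.001, 0.002]]
wrist_force: [3.1, -2.8, -1.5]
gripper_width: 0.229
```

```bash
python3 st.py
```

```text
bend in rack mm [-63.1 -33.9] z 0.0523 F rack [ 3.26 -2.61] -1.53 mz [-1.039 -0.94  -0.631] tooly 86.85
```

>>> play_rows --commands '[{"fingers": 1, "tx": 0, "ty": 0, "tz": -0.003, "ax": 0, "ay": 0, "az": 0}, {"fingers": 1, "tx": 0, "ty": 0, "tz": -0.006, "ax": 0, "ay": 0, "az": 0}, {"fingers": 1, "tx": 0, "ty": 0, "tz": -0.009, "ax": 0, "ay": 0, "az": 0}, {"fingers": 1, "tx": 0, "ty": 0, "tz": -0.012, "ax": 0, "ay": 0, "az": 0}]'

```text
time_s: 11.0
tcp_pos: [0.5481, 0.0479, 0.0521]
ee_rot: [[0.001, 0.055, 0.998], [0.0, 0.998, -0.055], [-1.0, 0.0, 0.001]]
wrist_force: [4.3, -3.9, -2.1]
gripper_width: 0.227
```

```bash
python3 st.py
```

```text
bend in rack mm [-72.4 -33.9] z 0.0521 F rack [ 4.53 -3.68] -2.06 mz [-1.032 -0.903 -0.57 ] tooly 86.85
```

Caught: about 4 N pull and the tray is moving. I relieve the side load a little and keep drawing.

>>> play_rows --commands '[{"fingers": 1, "tx": 0, "ty": -0.0025, "tz": -0.006, "ax": 0, "ay": 0, "az": 0}, {"fingers": 1, "tx": 0, "ty": -0.0025, "tz": -0.013, "ax": 0, "ay": 0, "az": 0}, {"fingers": 1, "tx": 0, "ty": -0.0025, "tz": -0.02, "ax": 0, "ay": 0, "az": 0}, {"fingers": 1, "tx": 0, "ty": -0.0025, "tz": -0.027, "ax": 0, "ay": 0, "az": 0}, {"fingers": 1, "tx": 0, "ty": -0.0025, "tz": -0.034, "ax": 0, "ay": 0, "az": 0}]'

```text
time_s: 11.42
tcp_pos: [0.5221, 0.0476, 0.0521]
ee_rot: [[0.001, 0.054, 0.999], [0.0, 0.999, -0.054], [-1.0, 0.0, 0.001]]
wrist_force: [2.6, -2.5, -2.0]
gripper_width: 0.225
```

```bash
python3 st.py
```

```text
bend in rack mm [-98.4 -35.8] z 0.0521 F rack [ 2.75 -2.34] -1.95 mz [-0.577 -1.019 -0.265] tooly 86.88
```

>>> play_rows --commands '[{"fingers": 1, "tx": 0, "ty": 0, "tz": -0.008, "ax": 0, "ay": 0, "az": 0}, {"fingers": 1, "tx": 0, "ty": 0, "tz": -0.016, "ax": 0, "ay": 0, "az": 0}, {"fingers": 1, "tx": 0, "ty": 0, "tz": -0.024, "ax": 0, "ay": 0, "az": 0}, {"fingers": 1, "tx": 0, "ty": 0, "tz": -0.032, "ax": 0, "ay": 0, "az": 0}, {"fingers": 1, "tx": 0, "ty": 0, "tz": -0.04, "ax": 0, "ay": 0, "az": 0}]'

```text
time_s: 11.83
tcp_pos: [0.492, 0.0491, 0.052]
ee_rot: [[0.0, 0.055, 0.999], [0.0, 0.999, -0.055], [-1.0, 0.0, 0.0]]
wrist_force: [3.4, -1.2, -2.2]
gripper_width: 0.23
```

```bash
python3 st.py
```

```text
bend in rack mm [-128.5  -36. ] z 0.052 F rack [ 3.44 -1.  ] -2.25 mz [-0.383 -1.032 -0.178] tooly 86.87
```

>>> play_rows --commands '[{"fingers": 1, "tx": 0, "ty": 0, "tz": -0.009, "ax": 0, "ay": 0, "az": 0}, {"fingers": 1, "tx": 0, "ty": 0, "tz": -0.018, "ax": 0, "ay": 0, "az": 0}, {"fingers": 1, "tx": 0, "ty": 0, "tz": -0.027, "ax": 0, "ay": 0, "az": 0}, {"fingers": 1, "tx": 0, "ty": 0, "tz": -0.036, "ax": 0, "ay": 0, "az": 0}, {"fingers": 1, "tx": 0, "ty": 0, "tz": -0.044, "ax": 0, "ay": 0, "az": 0}]'

```text
time_s: 12.25
tcp_pos: [0.4588, 0.0508, 0.052]
ee_rot: [[0.0, 0.055, 0.999], [0.0, 0.999, -0.055], [-1.0, 0.0, 0.0]]
wrist_force: [2.9, -1.8, -2.0]
gripper_width: 0.225
```

```bash
python3 st.py
```

```text
bend in rack mm [-161.8  -36.1] z 0.052 F rack [ 3.   -1.64] -2.03 mz [-0.25  -1.051 -0.104] tooly 86.87
```

>>> play_rows --commands '[{"fingers": 1, "tx": 0, "ty": 0, "tz": -0.004, "ax": 0, "ay": 0, "az": 0}, {"fingers": 1, "tx": 0, "ty": 0, "tz": -0.008, "ax": 0, "ay": 0, "az": 0}, {"fingers": 1, "tx": 0, "ty": 0, "tz": -0.012, "ax": 0, "ay": 0, "az": 0}, {"fingers": 1, "tx": 0, "ty": 0, "tz": -0.012, "ax": 0, "ay": 0, "az": 0}]'

```text
time_s: 12.58
tcp_pos: [0.4497, 0.0511, 0.0519]
ee_rot: [[-0.001, 0.055, 0.998], [-0.0, 0.998, -0.055], [-1.0, -0.0, -0.001]]
wrist_force: [0.7, -1.2, -1.9]
gripper_width: 0.227
```

```bash
python3 st.py
```

```text
bend in rack mm [-170.8  -36.4] z 0.0519 F rack [ 0.81 -1.13] -1.94 mz [-0.089 -0.524 -0.06 ] tooly 86.86
```

>>> play_rows --commands '[{"fingers": 1, "tx": 0, "ty": 0, "tz": -0.002, "ax": 0, "ay": 0, "az": 0}, {"fingers": 1, "tx": 0, "ty": 0, "tz": -0.004, "ax": 0, "ay": 0, "az": 0}, {"fingers": 1, "tx": 0, "ty": 0, "tz": -0.006, "ax": 0, "ay": 0, "az": 0}, {"fingers": 1, "tx": 0, "ty": 0, "tz": -0.006, "ax": 0, "ay": 0, "az": 0}]'

```text
time_s: 12.92
tcp_pos: [0.4458, 0.0515, 0.0519]
ee_rot: [[-0.0, 0.055, 0.998], [-0.0, 0.998, -0.055], [-1.0, -0.0, -0.0]]
wrist_force: [2.2, -0.0, -2.3]
gripper_width: 0.229
```

```bash
python3 st.py
```

```text
bend in rack mm [-174.8  -36.3] z 0.0519 F rack [2.18 0.09] -2.29 mz [-0.122 -0.789 -0.048] tooly 86.84
```

>>> play_rows --commands '[{"fingers": 1, "tx": 0, "ty": 0, "tz": -0.002, "ax": 0, "ay": 0, "az": 0}, {"fingers": 1, "tx": 0, "ty": 0, "tz": -0.004, "ax": 0, "ay": 0, "az": 0}, {"fingers": 1, "tx": 0, "ty": 0, "tz": -0.004, "ax": 0, "ay": 0, "az": 0}]'

```text
time_s: 13.17
tcp_pos: [0.4427, 0.0516, 0.0519]
ee_rot: [[-0.0, 0.055, 0.998], [-0.0, 0.998, -0.055], [-1.0, -0.0, -0.0]]
wrist_force: [2.3, 0.0, -1.9]
gripper_width: 0.226
```

```bash
python3 st.py
```

```text
bend in rack mm [-177.9  -36.3] z 0.0519 F rack [2.27 0.17] -1.87 mz [-0.096 -0.779  0.04 ] tooly 86.85
```

```bash
python3 - <<'E'
from station import r,viewer
from h import *
Rk=(.7961,.0676,np.radians(-3.3));p=viewer.capture("top");x,y=240,110
I=cv2.resize(p["image"][y:y+150,x:x+160],None,fx=4,fy=4,interpolation=cv2.INTER_CUBIC)
for j,c in((.118,(255,0,0)),(.130,(0,255,0))):
    for q in proj(p,place([[-.025-j,v,.081] for v in(-.125,-.1,.1,.125)],*Rk)): cv2.circle(I,tuple(np.int32((q-[x,y]+.5)*4)),1,c,-1)
cv2.imwrite("pics/tray.png",I[...,::-1])
E
```

```text
(no output)
```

View pics/tray.png

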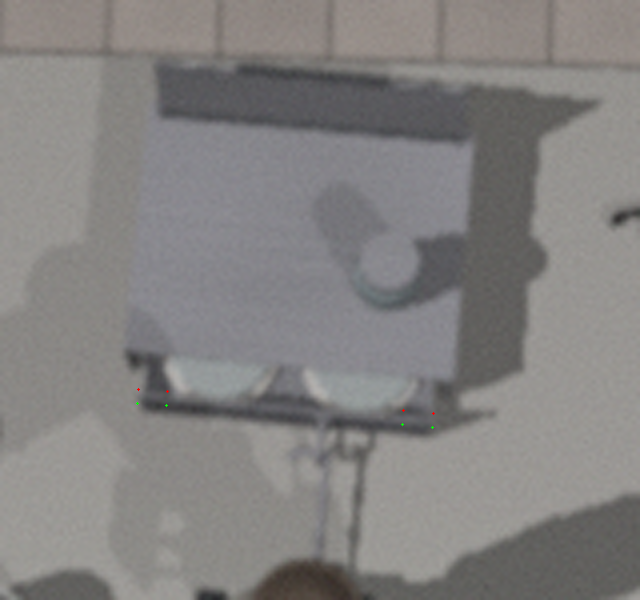

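The tray is out: its front panel shows at rows 398–412, between the 118 and 130 mm marks. I draw 2 mm more for margin.

>>> play_rows --commands '[{"fingers": 1, "tx": 0, "ty": 0, "tz": -0.0013, "ax": 0, "ay": 0, "az": 0}, {"fingers": 1, "tx": 0, "ty": 0, "tz": -0.0027, "ax": 0, "ay": 0, "az": 0}, {"fingers": 1, "tx": 0, "ty": 0, "tz": -0.0027, "ax": 0, "ay": 0, "az": 0}, {"fingers": 1, "tx": 0, "ty": 0, "tz": -0.0027, "ax": 0, "ay": 0, "az": 0}]'

```text
time_s: 13.55
tcp_pos: [0.4409, 0.0517, 0.0519]
ee_rot: [[-0.0, 0.055, 0.998], [-0.0, 0.998, -0.055], [-1.0, -0.0, -0.0]]
wrist_force: [2.6, 0.2, -1.8]
gripper_width: 0.229
```

```bash
python3 st.py
```

```text
bend in rack mm [-179.7  -36.3] z 0.0519 F rack [2.56 0.31] -1.79 mz [-0.084 -0.806 -0.045] tooly 86.85
```

>>> play_rows --commands '[{"fingers": 1, "tx": 0, "ty": 0, "tz": 0.006, "ax": 0, "ay": 0, "az": 0}, {"fingers": 1, "tx": 0, "ty": 0, "tz": 0.012, "ax": 0, "ay": 0, "az": 0}, {"fingers": 1, "tx": 0, "ty": 0, "tz": 0.017, "ax": 0, "ay": 0, "az": 0}, {"fingers": 1, "tx": 0, "ty": 0, "tz": 0.017, "ax": 0, "ay": 0, "az": 0}, {"fingers": 1, "tx": 0, "ty": 0, "tz": 0.017, "ax": 0, "ay": 0, "az": 0}]'

```text
time_s: 13.97
tcp_pos: [0.4536, 0.0508, 0.0516]
ee_rot: [[-0.001, 0.056, 0.998], [-0.0, 0.998, -0.056], [-1.0, -0.0, -0.001]]
wrist_force: [-0.2, -0.7, -1.8]
gripper_width: 0.226
```

```bash
python3 st.py
```

```text
bend in rack mm [-167.   -36.5] z 0.0516 F rack [-0.21 -0.66] -1.75 mz [-0.068  0.033 -0.003] tooly 86.8
```

>>> play_rows --commands '[{"fingers": 1, "tx": 0, "ty": -0.006, "tz": 0, "ax": 0, "ay": 0, "az": 0}, {"fingers": 1, "tx": 0, "ty": -0.012, "tz": 0, "ax": 0, "ay": 0, "az": 0}, {"fingers": 1, "tx": 0, "ty": -0.018, "tz": 0, "ax": 0, "ay": 0, "az": 0}, {"fingers": 1, "tx": 0, "ty": -0.024, "tz": 0, "ax": 0, "ay": 0, "az": 0}, {"fingers": 1, "tx": 0, "ty": -0.03, "tz": 0, "ax": 0, "ay": 0, "az": 0}]'

```text
time_s: 14.38
tcp_pos: [0.4524, 0.028, 0.052]
ee_rot: [[-0.0, 0.055, 0.998], [-0.0, 0.998, -0.055], [-1.0, -0.0, -0.0]]
wrist_force: [0.9, -0.0, -2.0]
gripper_width: 0.231
```

```bash
python3 st.py
```

```text
bend in rack mm [-166.9  -59.3] z 0.052 F rack [0.91 0.03] -1.96 mz [-0.026  0.018  0.005] tooly 86.83
```

Unhooked and free. I move clear of the loop, back out and lower.

>>> play_rows --commands '[{"fingers": 1, "tx": 0, "ty": -0.015, "tz": 0, "ax": 0, "ay": 0, "az": 0}, {"fingers": 1, "tx": 0, "ty": -0.03, "tz": 0, "ax": 0, "ay": 0, "az": 0}, {"fingers": 1, "tx": 0, "ty": -0.045, "tz": -0.005, "ax": 0, "ay": 0, "az": 0}, {"fingers": 1, "tx": 0, "ty": -0.05, "tz": -0.03, "ax": 0, "ay": 0, "az": 0}, {"fingers": 1, "tx": 0, "ty": -0.05, "tz": -0.055, "ax": 0, "ay": 0, "az": 0}]'

```text
time_s: 14.8
tcp_pos: [0.4086, -0.0082, 0.0517]
ee_rot: [[-0.0, 0.058, 0.998], [-0.0, 0.998, -0.058], [-1.0, -0.0, -0.0]]
wrist_force: [-0.9, 0.8, -3.1]
gripper_width: 0.23
```

>>> play_rows --commands '[{"fingers": 1, "tx": 0.007, "ty": 0, "tz": -0.01, "ax": 0, "ay": 0, "az": 0}, {"fingers": 1, "tx": 0.015, "ty": 0, "tz": -0.01, "ax": 0, "ay": 0, "az": 0}, {"fingers": 1, "tx": 0.024, "ty": 0, "tz": -0.01, "ax": 0, "ay": 0, "az": 0}, {"fingers": 1, "tx": 0.032, "ty": 0, "tz": -0.01, "ax": 0, "ay": 0, "az": 0}, {"fingers": 1, "tx": 0.032, "ty": 0, "tz": -0.01, "ax": 0, "ay": 0, "az": 0}]'

```text
time_s: 15.22
tcp_pos: [0.4021, -0.0062, 0.0266]
ee_rot: [[-0.002, 0.055, 0.998], [-0.001, 0.998, -0.055], [-1.0, -0.001, -0.002]]
wrist_force: [0.3, -0.6, -2.2]
gripper_width: 0.229
```

>>> play_rows --commands '[{"fingers": 1, "tx": 0.003, "ty": 0, "tz": 0, "ax": 0, "ay": 0, "az": 0}, {"fingers": 1, "tx": 0.006, "ty": 0, "tz": 0, "ax": 0, "ay": 0, "az": 0}, {"fingers": 1, "tx": 0.006, "ty": 0, "tz": 0, "ax": 0, "ay": 0, "az": 0}]'

```text
time_s: 15.47
tcp_pos: [0.4019, -0.0061, 0.023]
ee_rot: [[-0.001, 0.055, 0.998], [-0.0, 0.998, -0.055], [-1.0, -0.0, -0.001]]
wrist_force: [0.2, -0.4, -2.4]
gripper_width: 0.231
```

```bash
python3 st.py
```

```text
bend in rack mm [-215.3  -96.3] z 0.023 F rack [ 0.23 -0.42] -2.38 mz [-0.029 -0.085 -0.021] tooly 86.84
```

>>> play_rows --commands '[{"fingers": -1, "tx": 0, "ty": 0, "tz": 0, "ax": 0, "ay": 0, "az": 0}, {"fingers": -1, "tx": 0, "ty": 0, "tz": 0, "ax": 0, "ay": 0, "az": 0}, {"fingers": -1, "tx": 0, "ty": 0, "tz": 0, "ax": 0, "ay": 0, "az": 0}, {"fingers": -1, "tx": 0, "ty": 0, "tz": 0, "ax": 0, "ay": 0, "az": 0}, {"fingers": -1, "tx": 0, "ty": 0, "tz": 0, "ax": 0, "ay": 0, "az": 0}]'

```text
time_s: 15.88
tcp_pos: [0.402, -0.0061, 0.0237]
ee_rot: [[0.001, 0.055, 0.998], [0.0, 0.998, -0.055], [-1.0, 0.0, 0.001]]
wrist_force: [0.2, 0.4, -0.1]
gripper_width: 0.523
```

>>> play_rows --commands '[{"fingers": -1, "tx": 0, "ty": 0, "tz": 0, "ax": 0, "ay": 0, "az": 0}, {"fingers": -1, "tx": 0, "ty": 0, "tz": 0, "ax": 0, "ay": 0, "az": 0}, {"fingers": -1, "tx": -0.02, "ty": 0, "tz": 0, "ax": 0, "ay": 0, "az": 0}, {"fingers": -1, "tx": -0.06, "ty": 0, "tz": 0, "ax": 0, "ay": 0, "az": 0}, {"fingers": -1, "tx": -0.11, "ty": 0, "tz": 0, "ax": 0, "ay": 0, "az": 0}]'

```text
time_s: 16.3
tcp_pos: [0.4, -0.0068, 0.1053]
ee_rot: [[-0.006, 0.055, 0.998], [-0.002, 0.998, -0.055], [-1.0, -0.003, -0.006]]
wrist_force: [1.6, 1.2, -1.0]
gripper_width: 0.901
```

>>> play_rows --commands '[{"fingers": -1, "tx": -0.05, "ty": 0, "tz": 0, "ax": 0, "ay": 0, "az": 0}, {"fingers": -1, "tx": -0.1, "ty": 0, "tz": 0, "ax": 0, "ay": 0, "az": 0}, {"fingers": -1, "tx": -0.15, "ty": 0, "tz": 0, "ax": 0, "ay": 0, "az": 0}, {"fingers": -1, "tx": -0.15, "ty": 0, "tz": 0, "ax": 0, "ay": 0, "az": 0}]'

```text
time_s: 16.63
tcp_pos: [0.4059, -0.0053, 0.2259]
ee_rot: [[0.016, 0.053, 0.998], [0.004, 0.999, -0.053], [-1.0, 0.004, 0.016]]
wrist_force: [1.1, 0.3, 0.3]
gripper_width: 0.997
```

```bash
python3 - <<'E'
from station import r,viewer
from h import *
print(r.sense()["gripper_width"],r.sense()["time_s"])
Rk=(.7961,.0676,np.radians(-3.3));p=viewer.capture("scene");q=viewer.capture("top")
x,y=170,130;I=cv2.resize(p["image"][y:y+230,x:x+270],None,fx=2,fy=2,interpolation=cv2.INTER_CUBIC)
x,y=240,150
J=cv2.resize(q["image"][y:y+153,x:x+86],None,fx=3,fy=3,interpolation=cv2.INTER_CUBIC)
for j,c in((.115,(255,0,0)),(.130,(0,255,0))):
    for u in proj(q,place([[-.025-j,v,.081] for v in(.1,.125)],*Rk)): cv2.circle(J,tuple(np.int32((u-[x,y]+.5)*3)),1,c,-1)
cv2.imwrite("pics/end.png",np.hstack([I,J[:460] if J.shape[0]>=460 else cv2.copyMakeBorder(J,0,460-J.shape[0],0,0,0)])[...,::-1])
E
```

```text
0.9972029648725096 16.6333
```

View pics/end.png

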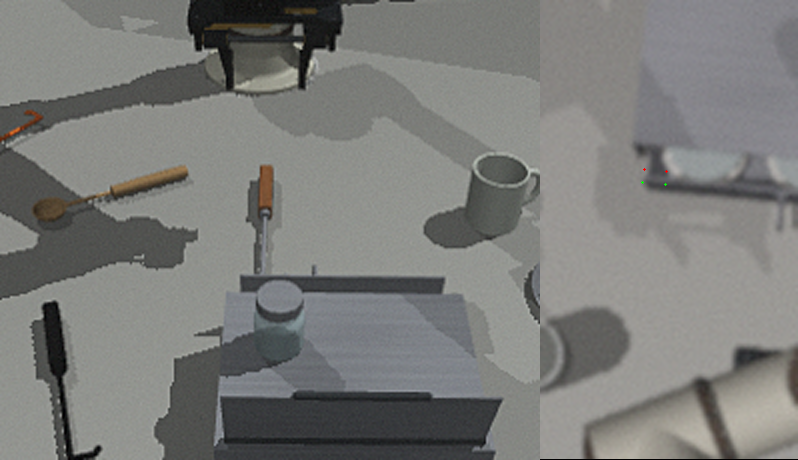

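The hook lies on the counter with handle at (266,190), clear of the loop at (315,270). The gripper is away, the tray is out and the spoon, mug and jar look undisturbed. I hand in.

```bash
python3 -c "
from station import job
print(job.finish_job())"
```

```text
the job is handed in; nothing more can be done
None
```

The tray is drawn out, the hook is lying free on the counter, and the job is handed in; the interface gave no verdict.

- **Feeling and catching:** I gripped the wooden-handled hook and slid it in under the ledge. It touched the panel with about 2 N. Sweeping left, the rod met the loop at about 6 N.
- **Drawing out:** The pull took about 3–4 N.
- **Putting down:** I unhooked with no force felt, laid the hook down, and lifted the gripper clear at about 16.6 s.

**Last checks:**
- **Tray:** The tray is about 127 mm out by dead reckoning. In the top view its front panel sits between the 115 and 130 mm marks. I stopped just short of the end stop, so this rests on estimates, good to a few millimetres.
- **Hook:** Its underside was level with the counter at release. By my estimate it lies about 20 mm clear of the loop.
- **Bystanders:** The spoon, mug and jar look undisturbed in the last picture. I never came near the plate, container and pink lid, and I did not measure them again at the end.

No check failed or disagreed, but the early coarse fit of the hook's pose was poor. I replaced it with the wrist camera's measurement before grasping.

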